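# Test a spring foot and sort it

## Task

Check the spring foot that stands on the tester: push its wooden cap straight down until it rests on the four red-tipped posts, hold it firmly on them for a full second and read the spring's force, without ever pushing harder than 25 N. Then lift it out and stand it upright in the green tray if the needle reached the green sector (9 N or more) with the cap on the posts, or in the orange tray if it did not. Leave the other spring foot and everything else on the bench where it is.

Things in the scene. Friction and masses are not known exactly. Their poses are not given: they have to be found in the camera images.
- tester: Spring tester fixed to the bench: grey base 104 mm wide, 20 mm high, from -59 to +176 mm along its x axis. Origin: on the table below the centre of the round load pan; x points from pan to dial (dial centre at 113 mm). The pan's top is 24 mm above the table and sinks 1 mm per 6 N. Four red-tipped steel posts, 8 mm thick, stand around it on the diagonals, 24 mm from its axis.
- posts: The four posts, the height mark. Origin: on the pan's axis, level with their flat tops, 59 mm above the table. The free cap's underside (50 mm above its foot) is 15 mm above it; the cap covers the posts. The cap slides straight down against its spring, which is preloaded 1 to 3 N and pushes evenly harder with depth. Pressed down, the cap lands on the posts and there the pushing force climbs steeply.
- needle (a joint): Red needle of the dial, rad, clockwise from above: 0.167 rad per N (1.0 rad = 6 N) on the pan only; force taken by the posts is not shown. The foot's weight alone shows about 0.2 rad. With the cap on the posts a strong spring shows about 2.2 rad, a tired one about 1.3 rad. The green sector begins at 9 N (1.5 rad); below it is orange.
- spring_a: Spring foot, one of two alike: one strong, one tired; name and place do not tell which. Steel foot 32 mm across, 6 mm thick, a coil spring, a log-slice cap with bark rim 54 mm across, 17 to 28 mm thick (not known exactly: find its top by touch). Origin: centre of the foot's underside, z up. 0.13 kg. Lift it by the cap, pinched across from above, fingers outside the posts.
- spring_b: Spring foot, one of two alike: one strong, one tired; name and place do not tell which. Steel foot 32 mm across, 6 mm thick, a coil spring, a log-slice cap with bark rim 54 mm across, 17 to 28 mm thick (not known exactly: find its top by touch). Origin: centre of the foot's underside, z up. 0.13 kg. Lift it by the cap, pinched across from above, fingers outside the posts.
- green_tray: Green open tray for strong springs, 120 x 120 x 22 mm outside, walls and floor 4 to 5 mm, fixed to the bench. Origin: centre of the underside.
- orange_tray: Orange open tray for tired springs, same sizes and origin as the green one; the two trays may swap sides.
- oak_slice: Loose log slice 80 mm across, 30 mm high; bystander. Origin: centre of its underside.
- birch_slice: Loose log slice 52 mm across, 34 mm high; bystander. Origin: centre of its underside.
- small_slice: Loose log slice 36 mm across, 40 mm high; bystander. Origin: centre of its underside.
- sanding_block: Cork sanding block 90 x 55 x 28 mm; bystander. Origin: centre of its underside.
- glue_bottle: White glue bottle 56 mm across, 150 mm high; bystander. Origin: centre of its underside.
- pin_jar: Blue ceramic cup 70 mm across, 70 mm high; bystander. Origin: centre of its underside.
- brush: Glue brush lying flat; bystander. Origin: near its middle, on the underside.

How it is judged:
By the outcome, as a careful person would: the job done as asked, in the order asked, and still so for the second after the job is handed in, with the robot touching nothing.
It also fails if it takes over 67 s, if anything falls off the work surface, if the arm or the gripper's body presses on something with over 40 N, if the wrist force passes 120 N, or if a joint passes its speed limit or range.

## Robot

A 6-joint arm with a two-finger parallel gripper is mounted at the origin on the work surface. World frame = base frame: x ahead of the robot, y to its left, z up, the work surface at z = 0. Lengths are in m, angles in rad, forces in N, time in s.
With the tool pointing down it reaches from about 0.3 to 0.775 m from the base axis. Payload 14.6 kg.
Tool frame: the origin (TCP) lies on the centre line of the jaws, within the pads' length; the fingertips stand 19 mm ahead of it and the grasp point (between the pads) is the TCP (ctrl.tip_reach is the distance from the TCP to the fingertips, in m); x points along the fingers, y is the direction in which the jaws open and shut, and the axes are right-handed (so a half turn about x gives the same grasp; the last joint's range is limited). The gripper opens to 94 mm and grips with 3 to 60 N. Pads are 16 mm wide; open, the fingers measure 119 mm over their backs; the gripper's body (75 mm by 177 mm) begins 78 mm behind the grasp point.
Start: joints at [-1.263, 0.3, 1.521, -0, 1.321, -0.067], TCP at [0.201, -0.512, 0.224] pointing down, gripper open.
Joint ranges: [-3.03, 3.03], [-0.79, 2.21], [0.23, 2.52], [-1.04, 4.18], [0, 3.07], [-2.55, 2.55]. Speed limits (rad/s): [2.22, 2.22, 2.57, 3.14, 3.14, 3.14].

## Interface

Orientations are given as [roll, pitch, yaw] about the fixed x, y, z axes, in that order (R = Rz(yaw) Ry(pitch) Rx(roll)).
In Python, from station import ctrl, optics, models gives the robot as it stands. The module is installed in compiled form; this text tells all that it offers.
- The arm moves only by the tool arm_command, never from a script. Its argument "deltas" is a list of rows, each an object with "translation": the shift along the tool's x, y, z in units of 25 mm (1.0 is 25 mm), a list of three; "turn": the turn, a rotation vector about the tool's x, y, z in units of 5 degrees (1.0 is 5 degrees), a list of three. In form: [{"translation": [x, y, z], "turn": [rx, ry, rz]}, ...]. A call has 1 to 12 rows; each row is the pose to reach, as a shift and turn from the pose commanded when the call began, along the tool's axes at that moment; what a row does not reach only later rows make up. A row lasts 1/12 s, in which the tool goes at most 41.7 mm and 7.16 degrees, less where a joint would pass 70% of its speed; a pose out of reach is approached as far as the arm can. A call with a gripper value outside its range is refused whole. "gripper" is the finger opening in mm, from 0 to 94, set as the call begins (left out, the last holds). The fingers move at their own pace and stop on an object; "force" is the grip in N (left out, the last holds). Time passes only in rows, so rows that repeat a pose let the fingers close. It gives the time, the measured TCP pose, the force and the opening at its end, in the units of the state.
- ctrl.get_obs(): the state, without advancing time (a new reading comes with each control period).
- optics.camera(name): name is "side" or "top"; returns the picture (420x560x3 uint8, red, green, blue); there is no depth.
- optics.get_calibration(name): a dict with "K" (3x3 intrinsics, pixels), "k1" (the pictures are not rectified: a ray, as slopes to the right and down, at radius r is drawn at 1 + k1 r^2 times it, then the intrinsics apply), "origin" and "orientation" of the camera in the world. Camera axes: x right, y down, z forward; pixel columns grow to the right and rows downward; lengths in m; the calibration is good to about 2 mm. A picture is of the moment at which its call begins. get_calibration takes no time and is no camera call.
- ctrl.hand_in(): hands the job in, once; it reports no verdict.
Trained networks look in the newest picture that a camera, given by its name, has taken for a name from the list of things; names that differ only in an ending like _2 or _b are one class to them, and where a whole thing is asked for, a point or a joint stands for the part that bears it (a point fixed in the world has none). Each returns a list of dicts, best first, with "score" (0 to 1); they miss things now and then, are a little off and sometimes report something else, mostly with a low value. They report only what shows in the picture. A call takes as long as a camera call.
- models.look_for(target, camera): "box" ([left, top, right, bottom] in pixels, round what is visible of it).
- models.cut_out(target, camera): "pixels" (420x560 bool, what is visible of it) and "box" ([left, top, right, bottom] in pixels, round what is visible of it).
- models.mark_of(target, camera): "at" ([column, row] in pixels: a listed point, or the origin of a listed thing).
The state is a dict: "time_s": time; "qpos": joint angles; "joint_vel": joint speeds; "tau": joint torques, N m; "ee_pos": TCP position; "eef_rot": TCP orientation; "force": force on the tool from outside, world axes, zero at the start; "moment": the same for the moment, N m; "grip_width": finger opening in m.
Only numpy, scipy, OpenCV 4.12 (cv2) and the standard library are available. Lean on these libraries where they do the work, as an engineer would, in place of code of your own. Each camera call takes 0.05 s, during which the arm holds its last target.

## Working session

There is one attempt and no reset: what is moved stays moved. The work goes in short steps, Python scripts to look and compute and a tool call to move; the robot and the scene stay as the last step left them, time stands still between calls to the robot, and variables do not carry over. Pictures are saved under pics/ and viewed, and the job is handed in when it is done.

Besides the shell and the picture viewer there is one more tool, called after "Request:" as name(argument=value, ...) on one line, values as JSON. arm_command: Moves the arm, as the interface text tells. Its arguments: {"type":"object","properties":{"deltas":{"type":"array"},"gripper":{"type":"number"},"force":{"type":"number"}},"required":["deltas"]}

```bash
mkdir -p pics; ls
python3 - <<'E'
from station import ctrl, optics, models
import cv2
o=ctrl.get_obs()
for k,v in o.items(): print(k,v)
print(ctrl.tip_reach)
for n in("side","top"):
    c=optics.get_calibration(n); print(n,c)
    cv2.imwrite(f"pics/{n}0.png",optics.camera(n)[:,:,::-1])
E
```

```text
pics
time_s 0.0
qpos [-1.26259375e+00  3.00461762e-01  1.52158534e+00  3.71941361e-05
  1.32066735e+00 -6.66489052e-02]
joint_vel [ 0.00063483 -0.00102409  0.00136471 -0.0007214  -0.00046048  0.00013906]
tau [ 8.55446451e-04 -5.31803226e+01 -3.52739596e+01  7.08506349e-02
  2.42993556e-02 -1.26439249e-04]
ee_pos [ 0.2012834  -0.51159311  0.22388963]
eef_rot [-1.66954898  1.56967395  1.84688593]
force [ 0.01334922  0.52798475 -0.06625051]
moment [ 0.04378693 -0.04243252 -0.00733903]
grip_width 0.09388964449910568
0.019
side {'K': array([[545.4824523 ,   0.        , 275.74043305],
       [  0.        , 545.4824523 , 201.10154039],
       [  0.        ,   0.        ,   1.        ]]), 'k1': -0.038440610719315385, 'origin': array([0.38577628, 0.90886913, 1.02434254]), 'orientation': array([-2.36948698, -0.01841513, -2.9785849 ])}
top {'K': array([[464.29924888,   0.        , 283.87847525],
       [  0.        , 464.29924888, 211.93900193],
       [  0.        ,   0.        ,   1.        ]]), 'k1': -0.13890401896765114, 'origin': array([0.27407819, 0.00766223, 1.23321352]), 'orientation': array([-2.94031237e+00,  2.52626856e-03, -1.62106838e+00])}
```

View pics/side0.png

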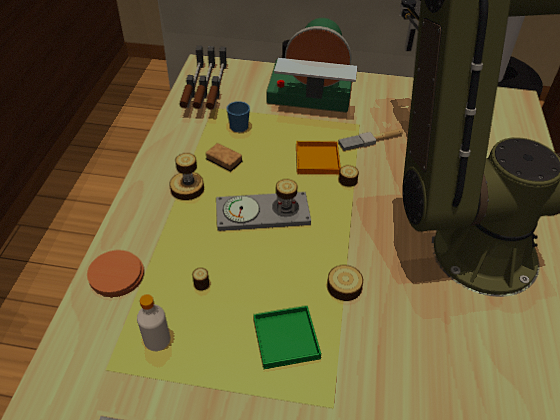

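View pics/top0.png

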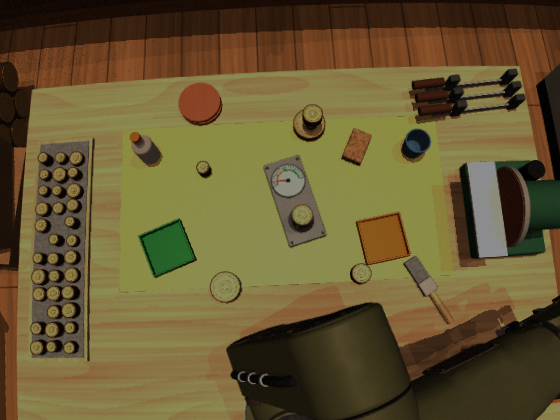

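```bash
cat > h.py <<'E'
from station import ctrl, optics, models
import numpy as np, cv2
from scipy.spatial.transform import Rotation as Ro
from scipy.optimize import least_squares
def cal(n):
    c=optics.get_calibration(n); return c, Ro.from_euler('xyz',c['orientation']).as_matrix()
def proj(n,P):
    c,R=cal(n); q=(np.atleast_2d(P)-c['origin'])@R; s=q[:,:2]/q[:,2:]
    r2=(s**2).sum(1,keepdims=True); s=s*(1+c['k1']*r2); K=c['K']
    return s*[K[0,0],K[1,1]]+K[:2,2]
def ray(n,px):
    c,R=cal(n); K=c['K']; d=(np.atleast_2d(px)-K[:2,2])/[K[0,0],K[1,1]]; s=d.copy()
    for _ in range(20): s=d/(1+c['k1']*(s**2).sum(1,keepdims=True))
    return c['origin'], np.c_[s,np.ones(len(s))]@R.T
def onz(n,px,z):
    o,d=ray(n,px); return o+d*((z-o[2])/d[:,2:])
def tri(a,b):
    o1,d1=ray('side',a); o2,d2=ray('top',b); d1=d1[0]/np.linalg.norm(d1);d2=d2[0]/np.linalg.norm(d2)
    s=np.linalg.lstsq(np.c_[d1,-d2],o2-o1,rcond=None)[0]
    p,q=o1+s[0]*d1,o2+s[1]*d2; return (p+q)/2, np.linalg.norm(p-q)
def R0():
    return Ro.from_euler('xyz',ctrl.get_obs()['eef_rot']).as_matrix()
E
python3 - <<'E'
from h import *
np.set_printoptions(precision=4,suppress=True)
for n in('side','top'): optics.camera(n)
for t in['tester','posts','needle','spring_a','green_tray','orange_tray','oak_slice','birch_slice','small_slice','glue_bottle','pin_jar']:
    r={}
    for n in('side','top'):
        r[n]=[(np.round(m['at'],1),round(m['score'],2)) for m in models.mark_of(t,n)][:3]
    print(t,r)
    if r['side'] and r['top']:
        for i in range(min(2,len(r['side']))):
            for j in range(min(2,len(r['top']))):print('   ',i,j,*tri(r['side'][i][0],r['top'][j][0]))
for n in('side','top'):
    for t,z in(('tester',.02),('green_tray',.022),('orange_tray',.022)):
        for m in models.cut_out(t,n)[:1]:
            ys,xs=np.nonzero(m['pixels'])
            w=onz(n,np.c_[xs,ys],z)[:,:2]*1000
            print(n,t,m['score'],cv2.minAreaRect(w.astype(np.float32)))
    for m in models.cut_out('spring_a',n)[:3]: print(n,'spring',m['score'],m['box'])
print(ctrl.get_obs()['time_s'])
E
```

```text
tester {'side': [(array([286.4, 213.6]), 0.57)], 'top': [(array([303.4, 221.1]), 0.6)]}
    0 0 [ 0.4984 -0.0538 -0.0151] 0.003870321583702304
posts {'side': [(array([286. , 195.3]), 0.66), (array([239.1, 125.4]), 0.64)], 'top': []}Traceback (most recent call last):
  File "<stdin>", line 7, in <module>
ValueError: it knows: birch_slice, brush, glue_bottle, green_tray, oak_slice, orange_tray, pin_jar, posts, sanding_block, small_slice, spring, tester
```

Run:
```python
from h import *
np.set_printoptions(precision=4,suppress=True)
im={n:optics.camera(n) for n in('side','top')}
for t in['spring','green_tray','orange_tray','oak_slice','birch_slice','small_slice','glue_bottle','pin_jar']:
    r={}
    for n in('side','top'):
        r[n]=[(np.round(m['at'],1),round(m['score'],2)) for m in models.mark_of(t,n)][:3]
    print(t,r)
    if r['side'] and r['top']:
        for i in range(min(2,len(r['side']))):
            for j in range(min(2,len(r['top']))):print('   ',i,j,*tri(r['side'][i][0],r['top'][j][0]))
for n in('side','top'):
    for t,z in(('tester',.02),('green_tray',.022),('orange_tray',.022)):
        for m in models.cut_out(t,n)[:1]:
            ys,xs=np.nonzero(m['pixels'])
            w=onz(n,np.c_[xs,ys],z)[:,:2]*1000
            print(n,t,m['score'],cv2.minAreaRect(w.astype(np.float32)))
    for m in models.cut_out('spring',n)[:3]: print(n,'spring',m['score'],m['box'])
print(ctrl.get_obs()['time_s'])
a=cv2.resize(im['side'][165:245,205:325],None,fx=6,fy=6,interpolation=cv2.INTER_CUBIC);cv2.imwrite('pics/zs.png',a[:,:,::-1])
a=cv2.resize(im['top'][145:255,245:345],None,fx=5,fy=5,interpolation=cv2.INTER_CUBIC);cv2.imwrite('pics/zt.png',a[:,:,::-1])
```

```text
spring {'side': [(array([289. , 205.6]), 0.85), (array([189.5, 184.8]), 0.57), (array([373.4, 141.6]), 0.26)], 'top': [(array([308.9, 125. ]), 0.86), (array([303.7, 219.6]), 0.75)]}
    0 0 [ 0.5946 -0.035   0.122 ] 0.25089608631916843
    0 1 [ 0.4945 -0.053   0.0175] 0.007818338540746698
    1 0 [ 0.7646 -0.0841  0.0144] 0.00484680930256914
    1 1 [ 0.6118 -0.0274  0.0748] 0.24834711204577165
green_tray {'side': [(array([319.4, 160.2]), 0.61), (array([285.9, 335.6]), 0.57), (array([287.2, 202.9]), 0.35)], 'top': [(array([165.2, 249.3]), 0.76)]}
    0 0 [0.3989 0.2162 0.4151] 0.030540498669144774
    1 0 [0.4399 0.3189 0.0145] 0.005330751998406528
orange_tray {'side': [(array([284.1, 214.7]), 0.74), (array([317.5, 159. ]), 0.71)], 'top': [(array([379. , 238.2]), 0.78)]}
    0 0 [ 0.5095 -0.3236 -0.3184] 0.051981191067320374
    1 0 [ 0.4388 -0.2519  0.0112] 6.865294550361486e-05
oak_slice {'side': [(array([345.5, 285.3]), 0.6)], 'top': [(array([225.8, 287.6]), 0.59)]}
    0 0 [0.3291 0.161  0.0041] 0.0010331194474905517
birch_slice {'side': [(array([346.3, 179. ]), 0.7)], 'top': [(
[... 1037 characters left out ...]
 ((438.7630920410156, -245.8575439453125), (120.3099365234375, 146.83531188964844), 7.845719814300537)
side spring 0.87 [178.9, 153.9, 194.6, 185.0]
side spring 0.62 [275.3, 177.0, 295.4, 210.5]
side spring 0.54 [253.4, 303.2, 320.1, 371.9]
top tester 0.66 ((554.12158203125, -30.19477081298828), (234.29510498046875, 104.79246520996094), 15.091060638427734)
top green_tray 0.79 ((440.9205322265625, 314.14495849609375), (124.24332427978516, 123.59967803955078), 21.270591735839844)
top orange_tray 0.61 ((439.12115478515625, -260.0781555175781), (121.74732208251953, 123.79940795898438), 9.483026504516602)
top spring 0.9 [291.7, 205.6, 314.1, 223.1]
top spring 0.75 [301.6, 101.8, 324.1, 130.6]
1.7
```

View pics/zs.png

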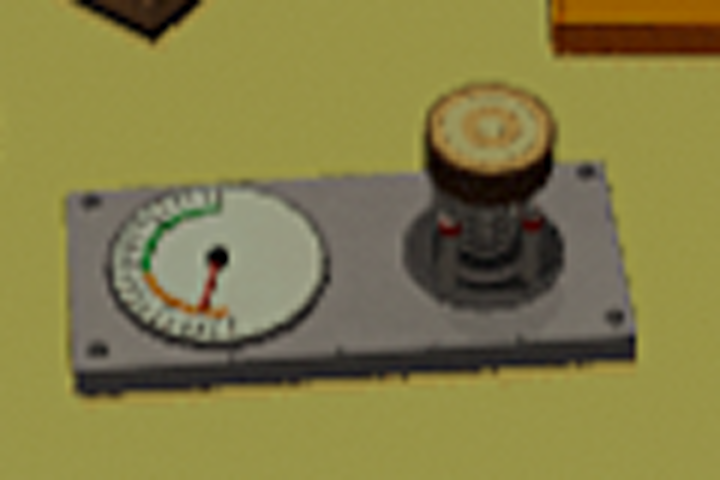

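View pics/zt.png

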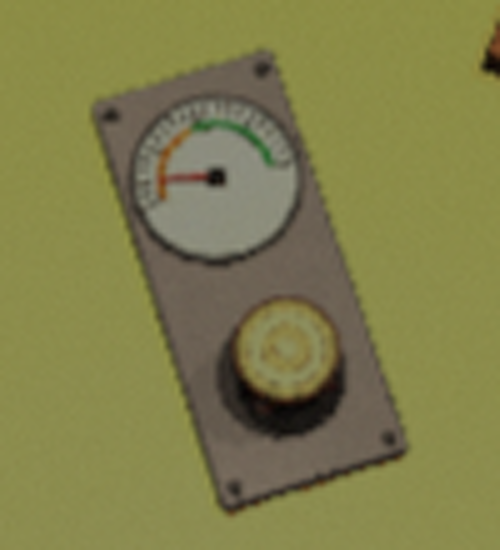

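Run:
```python
from h import *
np.set_printoptions(precision=4,suppress=True)
S=np.array([(67,192),(600,163),(632,342),(77,368)])/6+[205,165]
T=np.array([(272,50),(405,452),(222,505),(95,103)])/5+[245,145]  # far+? 
print('side',onz('side',S,.02));print('top',onz('top',T,.02))
for z in(.02,.026): print('pin',z,onz('side',np.array([[218,257]])/6+[205,165],z),onz('top',np.array([[216,177]])/5+[245,145],z))
cs=np.array([490,130])/6+[205,165]; ct=np.array([287,348])/5+[245,145]
print('cap',tri(cs,ct))
for z in(.1,.102,.105):print(z,onz('side',cs,z),onz('top',ct,z))
```

```text
side [[ 0.6801 -0.0462  0.02  ]
 [ 0.4562 -0.1053  0.02  ]
 [ 0.43   -0.0033  0.02  ]
 [ 0.6521  0.0516  0.02  ]]
top [[ 0.6784 -0.0522  0.02  ]
 [ 0.4526 -0.1097  0.02  ]
 [ 0.4294 -0.0116  0.02  ]
 [ 0.653   0.0459  0.02  ]]
pin 0.02 [[ 0.6083 -0.0201  0.02  ]] [[ 0.6079 -0.0178  0.02  ]]
pin 0.026 [[ 0.6069 -0.0146  0.026 ]] [[ 0.6062 -0.0176  0.026 ]]
cap (array([ 0.4983, -0.0474,  0.0882]), np.float64(6.07396703386059e-05))
0.1 [[ 0.4969 -0.0353  0.1   ]] [[ 0.4961 -0.0468  0.1   ]]
0.102 [[ 0.4967 -0.0332  0.102 ]] [[ 0.4957 -0.0467  0.102 ]]
0.105 [[ 0.4963 -0.0302  0.105 ]] [[ 0.4951 -0.0465  0.105 ]]
```

```bash
cat >> h.py <<'E'
def rows(target, yawdeg=None):
    """target TCP pos; yawdeg = world direction of jaw axis (mod 180)."""
    o=ctrl.get_obs(); R=R0(); p=o['ee_pos']
    t=R.T@(np.array(target)-p)/.025
    tr=np.zeros(3)
    if yawdeg is not None:
        best=None
        for y in(yawdeg,yawdeg+180):
            a=np.radians(y); Y=np.array([np.cos(a),np.sin(a),0]); X=np.array([0,0,-1.]); G=np.c_[X,Y,np.cross(X,Y)]
            v=Ro.from_matrix(R.T@G).as_rotvec(degrees=True)/5
            if best is None or np.linalg.norm(v)<np.linalg.norm(best): best=v
        tr=best
    print('t',np.round(o['time_s'],2),'pos',np.round(p,4),'F',np.round(o['force'],2),'trans',np.round(t,3),'turn',np.round(tr,3))
E
python3 - <<'E'
from h import *
np.set_printoptions(precision=3,suppress=True)
print(R0())
rows([.497,-.046,.19],15); rows([.497,-.046,.19],105)
E
```

```text
[[-0.     0.366 -0.931]
 [ 0.    -0.931 -0.366]
 [-1.    -0.     0.   ]]
t 1.7 pos [ 0.201 -0.512  0.224] F [-0.01  0.36  0.44] trans [  1.378 -13.009 -17.827] turn [-16.705  -0.      0.001]
t 1.7 pos [ 0.201 -0.512  0.224] F [-0.01  0.36  0.44] trans [  1.378 -13.009 -17.827] turn [1.295 0.    0.001]
```

Request:
arm_command(deltas=[{"translation":[0.1,-1.0,-1.37],"turn":[0.1,0,0]},{"translation":[0.2,-2.0,-2.74],"turn":[0.2,0,0]},{"translation":[0.3,-3.0,-4.11],"turn":[0.3,0,0]},{"translation":[0.4,-4.0,-5.48],"turn":[0.4,0,0]},{"translation":[0.5,-5.0,-6.85],"turn":[0.5,0,0]},{"translation":[0.6,-6.0,-8.22],"turn":[0.6,0,0]},{"translation":[0.7,-7.0,-9.6],"turn":[0.7,0,0]},{"translation":[0.85,-8.0,-11.0],"turn":[0.8,0,0]},{"translation":[1.0,-9.0,-12.35],"turn":[0.9,0,0]},{"translation":[1.1,-10.0,-13.7],"turn":[1.0,0,0]},{"translation":[1.2,-11.0,-15.1],"turn":[1.1,0,0]},{"translation":[1.3,-12.0,-16.45],"turn":[1.2,0,0]}], gripper=0, force=20)

```text
time_s: 2.7
ee_pos: [0.4696, -0.0886, 0.1927]
eef_rot: [2.609, 1.57, -0.262]
force: [0.3, -0.2, 0.6]
grip_width: 0.0175
```

Run:
```python
from h import *
rows([.497,-.046,.14],105)
```

```text
t 2.7 pos [ 0.4696 -0.0886  0.1927] F [ 0.28 -0.17  0.64] trans [ 2.108 -1.351 -1.508] turn [ 0.091 -0.006 -0.003]
```

Request:
arm_command(deltas=[{"translation":[0,-0.5,-0.7],"turn":[0.05,0,0]},{"translation":[0.7,-1.0,-1.38],"turn":[0.1,0,0]},{"translation":[1.4,-1.0,-1.38],"turn":[0.1,0,0]},{"translation":[2.0,-1.0,-1.38],"turn":[0.1,0,0]},{"translation":[2.0,-1.0,-1.38],"turn":[0.1,0,0]},{"translation":[2.0,-1.0,-1.38],"turn":[0.1,0,0]}])

```text
time_s: 3.2
ee_pos: [0.4953, -0.0573, 0.1425]
eef_rot: [-0.469, 1.57, 2.934]
force: [0.7, 0.4, 0.2]
grip_width: 0.0006
```

Run:
```python
from h import *
rows([.497,-.046,.14],105)
im={n:optics.camera(n) for n in('side','top')}
a=cv2.resize(im['side'][135:245,205:325],None,fx=5,fy=5,interpolation=cv2.INTER_CUBIC)
b=cv2.resize(im['top'][130:270,240:380],None,fx=4,fy=4,interpolation=cv2.INTER_CUBIC)[:550]
cv2.imwrite('pics/z1.png',a[:,:,::-1]);cv2.imwrite('pics/z1t.png',b[:,:,::-1])
```

```text
t 3.2 pos [ 0.4953 -0.0573  0.1425] F [0.71 0.37 0.18] trans [ 0.101 -0.42  -0.184] turn [-0.005  0.011  0.005]
```

View pics/z1.png

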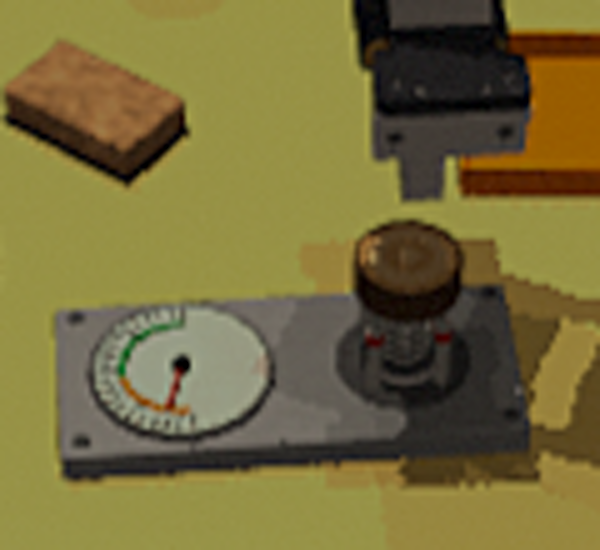

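View pics/z1t.png

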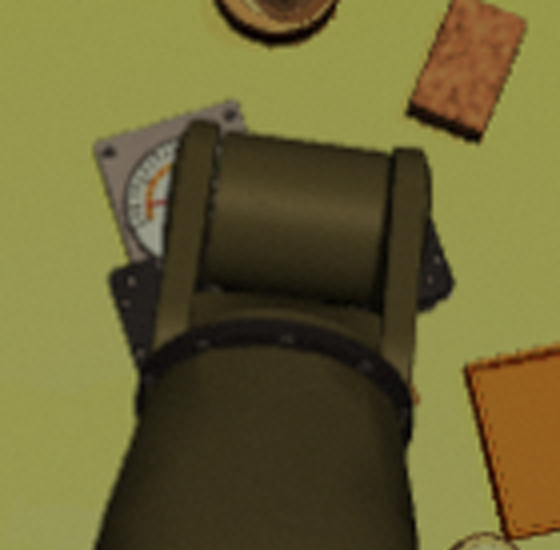

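Request:
arm_command(deltas=[{"translation":[0.3,-0.4,-0.18],"turn":[0,0,0]},{"translation":[0.8,-0.42,-0.18],"turn":[0,0,0]},{"translation":[0.8,-0.42,-0.18],"turn":[0,0,0]}])

```text
time_s: 3.55
ee_pos: [0.4965, -0.0452, 0.1212]
eef_rot: [-0.494, 1.569, 2.909]
force: [-0.3, 0.1, -0.4]
grip_width: 0.0004
```

Run:
```python
from h import *
rows([.497,-.046,.11],105)
print(proj('side',[.4953,-.0573,.1235]))
p=ctrl.get_obs()['ee_pos']; print(proj('side',p-[0,0,.019]))
im={n:optics.camera(n) for n in('side',)}
a=cv2.resize(im['side'][135:245,205:325],None,fx=5,fy=5,interpolation=cv2.INTER_CUBIC)
cv2.imwrite('pics/z2.png',a[:,:,::-1])
```

```text
t 3.55 pos [ 0.4965 -0.0452  0.1212] F [-0.3   0.15 -0.43] trans [ 0.447  0.037 -0.012] turn [-0.002  0.017  0.009]
[[288.9810876  173.58209801]]
[[287.46283549 183.26091954]]
```

View pics/z2.png

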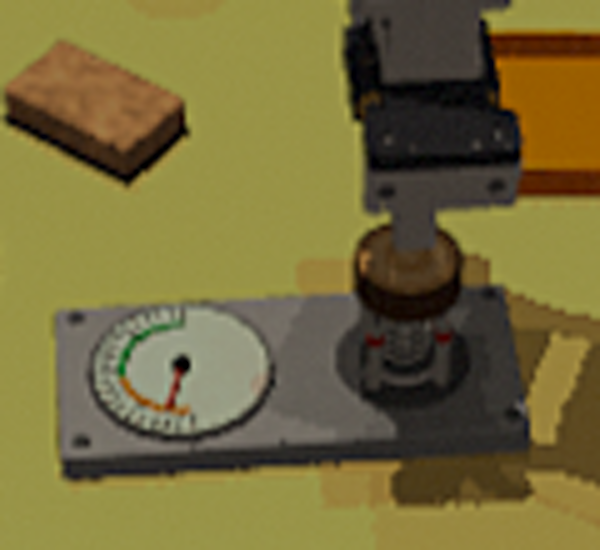

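Request:
arm_command(deltas=[{"translation":[0.06,0.03,-0.04],"turn":[0,0,0]},{"translation":[0.12,0.03,-0.04],"turn":[0,0,0]},{"translation":[0.18,0.03,-0.04],"turn":[0,0,0]},{"translation":[0.24,0.03,-0.04],"turn":[0,0,0]},{"translation":[0.24,0.03,-0.04],"turn":[0,0,0]}])

```text
time_s: 4.02
ee_pos: [0.4982, -0.0465, 0.1164]
eef_rot: [-0.467, 1.571, 2.935]
force: [0.7, 0.4, -0.1]
grip_width: 0.0002
```

Request:
arm_command(deltas=[{"translation":[0.06,0,0],"turn":[0,0,0]},{"translation":[0.12,0,0],"turn":[0,0,0]},{"translation":[0.16,0,0],"turn":[0,0,0]},{"translation":[0.16,0,0],"turn":[0,0,0]}])

```text
time_s: 4.35
ee_pos: [0.4981, -0.0465, 0.1123]
eef_rot: [-0.499, 1.57, 2.904]
force: [-0.1, -0.5, 0.0]
grip_width: 0.0006
```

Request:
arm_command(deltas=[{"translation":[0.04,0,0],"turn":[0,0,0]},{"translation":[0.08,0,0],"turn":[0,0,0]},{"translation":[0.08,0,0],"turn":[0,0,0]}])

```text
time_s: 4.6
ee_pos: [0.4982, -0.0465, 0.1105]
eef_rot: [2.596, 1.571, -0.284]
force: [-0.4, -0.5, 1.3]
grip_width: 0.0004
```

Request:
arm_command(deltas=[{"translation":[0.04,0,0],"turn":[0,0,0]},{"translation":[0.08,0,0],"turn":[0,0,0]},{"translation":[0.08,0,0],"turn":[0,0,0]}])

```text
time_s: 4.85
ee_pos: [0.4982, -0.0465, 0.1084]
eef_rot: [-0.522, 1.571, 2.881]
force: [0.1, -0.8, 1.6]
grip_width: 0.0001
```

Request:
arm_command(deltas=[{"translation":[0.04,0,0],"turn":[0,0,0]},{"translation":[0.08,0,0],"turn":[0,0,0]},{"translation":[0.08,0,0],"turn":[0,0,0]}])

```text
time_s: 5.1
ee_pos: [0.4982, -0.0465, 0.1064]
eef_rot: [2.967, 1.571, 0.087]
force: [-0.0, 0.8, 2.6]
grip_width: 0.0006
```

Request:
arm_command(deltas=[{"translation":[0.04,0,0],"turn":[0,0,0]},{"translation":[0.08,0,0],"turn":[0,0,0]},{"translation":[0.12,0,0],"turn":[0,0,0]},{"translation":[0.16,0,0],"turn":[0,0,0]},{"translation":[0.16,0,0],"turn":[0,0,0]},{"translation":[0.16,0,0],"turn":[0,0,0]}])

```text
time_s: 5.6
ee_pos: [0.4983, -0.0465, 0.1026]
eef_rot: [2.732, 1.571, -0.148]
force: [-0.2, -0.5, 4.2]
grip_width: 0.0003
```

Request:
arm_command(deltas=[{"translation":[0.04,0,0],"turn":[0,0,0]},{"translation":[0.08,0,0],"turn":[0,0,0]},{"translation":[0.12,0,0],"turn":[0,0,0]},{"translation":[0.16,0,0],"turn":[0,0,0]},{"translation":[0.16,0,0],"turn":[0,0,0]},{"translation":[0.16,0,0],"turn":[0,0,0]}])

```text
time_s: 6.1
ee_pos: [0.4983, -0.0465, 0.0985]
eef_rot: [2.666, 1.571, -0.214]
force: [-0.3, -0.3, 5.2]
grip_width: 0.0005
```

Request:
arm_command(deltas=[{"translation":[0.02,0,0],"turn":[0,0,0]},{"translation":[0.04,0,0],"turn":[0,0,0]},{"translation":[0.06,0,0],"turn":[0,0,0]},{"translation":[0.06,0,0],"turn":[0,0,0]}])

```text
time_s: 6.43
ee_pos: [0.4983, -0.0465, 0.0973]
eef_rot: [2.817, 1.571, -0.063]
force: [-1.1, 0.1, 7.5]
grip_width: 0.0003
```

Request:
arm_command(deltas=[{"translation":[0.02,0,0],"turn":[0,0,0]},{"translation":[0.04,0,0],"turn":[0,0,0]},{"translation":[0.04,0,0],"turn":[0,0,0]}])

```text
time_s: 6.68
ee_pos: [0.4984, -0.0465, 0.0971]
eef_rot: [2.683, 1.57, -0.197]
force: [-6.4, 0.8, 18.6]
grip_width: 0.0007
```

Request:
arm_command(deltas=[{"translation":[0,0,0],"turn":[0,0,0]}])

```text
time_s: 6.77
ee_pos: [0.4984, -0.0465, 0.0971]
eef_rot: [2.698, 1.57, -0.183]
force: [-5.1, 0.7, 18.8]
grip_width: 0.0003
```

Run:
```python
from h import *
rows([.497,-.046,.11],105)
im={n:optics.camera(n) for n in('side','top')}
a=cv2.resize(im['side'][135:245,205:325],None,fx=5,fy=5,interpolation=cv2.INTER_CUBIC)
cv2.imwrite('pics/z3.png',a[:,:,::-1])
rows([.497,-.046,.11],105)
```

```text
t 6.77 pos [ 0.4984 -0.0465  0.0971] F [-5.06  0.7  18.8 ] trans [-0.516 -0.034  0.049] turn [-0.004 -0.007 -0.003]
t 6.87 pos [ 0.4984 -0.0465  0.0971] F [-6.02  1.57 17.6 ] trans [-0.515 -0.034  0.049] turn [-0.004 -0.008 -0.004]
```

View pics/z3.png

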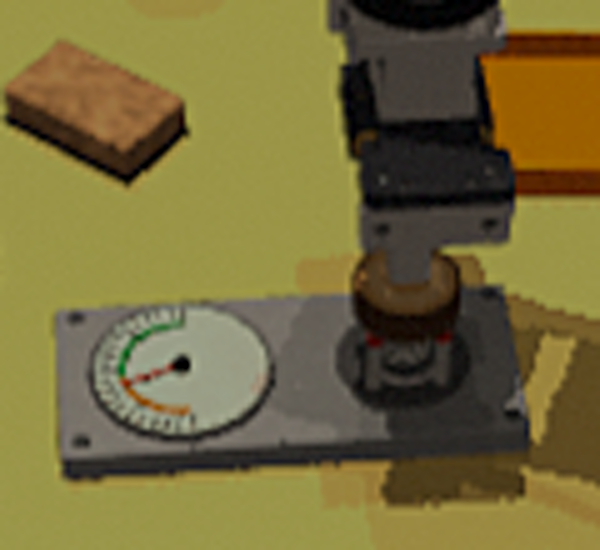

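Request:
arm_command(deltas=[{"translation":[0,0,0],"turn":[0,0,0]},{"translation":[0,0,0],"turn":[0,0,0]},{"translation":[0,0,0],"turn":[0,0,0]},{"translation":[0,0,0],"turn":[0,0,0]},{"translation":[0,0,0],"turn":[0,0,0]},{"translation":[0,0,0],"turn":[0,0,0]},{"translation":[0,0,0],"turn":[0,0,0]},{"translation":[0,0,0],"turn":[0,0,0]},{"translation":[0,0,0],"turn":[0,0,0]},{"translation":[0,0,0],"turn":[0,0,0]},{"translation":[0,0,0],"turn":[0,0,0]},{"translation":[0,0,0],"turn":[0,0,0]}])

```text
time_s: 7.87
ee_pos: [0.4984, -0.0465, 0.0971]
eef_rot: [2.722, 1.57, -0.158]
force: [-6.0, 1.2, 19.8]
grip_width: 0.0004
```

Run:
```python
from h import *
rows([.497,-.046,.11],105)
im={}
fs=[]
for k in range(6):
    im=optics.camera('side'); fs.append(im); print(np.round(ctrl.get_obs()['force'],1))
m=np.mean(fs,0).astype(np.uint8)
# rectify dial on plane z=.024
c=np.array([.6073,-.0175]); th=np.radians(14.8); g=np.linspace(-.045,.045,540)
U,V=np.meshgrid(g,-g)   # U right: tester x? show world-aligned to tester x up
X=c[0]+np.cos(th)*(-V*-1)-np.sin(th)*(-U); Y=c[1]+np.sin(th)*(V)+np.cos(th)*(-U)
px=proj('side',np.c_[X.ravel(),Y.ravel(),np.full(X.size,.024)]).astype(np.float32)
r=cv2.remap(m,px[:,0].reshape(X.shape),px[:,1].reshape(X.shape),cv2.INTER_CUBIC)
cv2.imwrite('pics/dial.png',r[:,:,::-1])
```

```text
t 7.87 pos [ 0.4984 -0.0465  0.0971] F [-5.95  1.2  19.81] trans [-0.516 -0.034  0.049] turn [-0.004 -0.008 -0.003]
[-5.5  1.5 18.6]
[-6.1  1.1 18.6]
[-6.   0.2 18.5]
[-5.4  1.7 18.9]
[-5.9  1.2 18.5]
[-5.4  0.9 18. ]
```

View pics/dial.png

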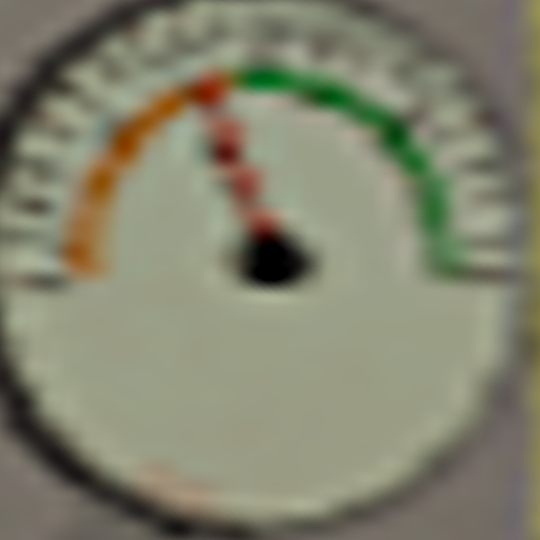

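Request:
arm_command(deltas=[{"translation":[-0.1,0,0],"turn":[0,0,0]},{"translation":[-0.25,0,0],"turn":[0,0,0]},{"translation":[-0.4,0,0],"turn":[0,0,0]},{"translation":[-0.6,0,0],"turn":[0,0,0]},{"translation":[-0.9,0,0],"turn":[0,0,0]},{"translation":[-1.2,0,0],"turn":[0,0,0]},{"translation":[-1.4,0,0],"turn":[0,0,0]},{"translation":[-1.4,0,0],"turn":[0,0,0]}])

```text
time_s: 8.83
ee_pos: [0.4986, -0.0465, 0.1323]
eef_rot: [2.706, 1.569, -0.174]
force: [0.2, 0.6, 0.0]
grip_width: 0.0006
```

Request:
arm_command(deltas=[{"translation":[0,0,0],"turn":[0,0,0]},{"translation":[0,0,0],"turn":[0,0,0]},{"translation":[0,0,0],"turn":[0,0,0]},{"translation":[0,0,0],"turn":[0,0,0]},{"translation":[0,0,0],"turn":[0,0,0]},{"translation":[0,0,0],"turn":[0,0,0]},{"translation":[0,0,0],"turn":[0,0,0]},{"translation":[0,0,0],"turn":[0,0,0]},{"translation":[0,0,0],"turn":[0,0,0]},{"translation":[0,0,0],"turn":[0,0,0]}], gripper=94)

```text
time_s: 9.67
ee_pos: [0.4982, -0.0465, 0.1311]
eef_rot: [-2.951, 1.571, 0.452]
force: [0.0, 0.5, 0.4]
grip_width: 0.0637
```

Run:
```python
from h import *
rows([.498,-.0465,.085],105)
im={n:optics.camera(n) for n in('side','top')}
a=cv2.resize(im['side'][135:245,205:325],None,fx=5,fy=5,interpolation=cv2.INTER_CUBIC)
cv2.imwrite('pics/z4.png',a[:,:,::-1])
```

```text
t 9.67 pos [ 0.4982 -0.0465  0.1311] F [0.01 0.47 0.41] trans [ 1.842 -0.002  0.009] turn [-0.005 -0.001  0.   ]
```

View pics/z4.png

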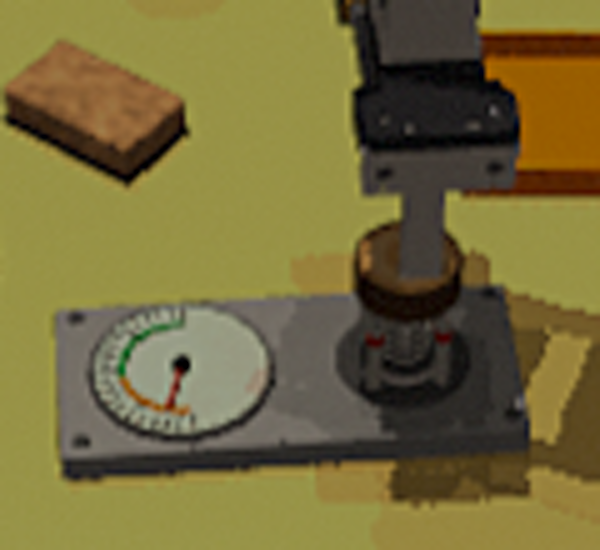

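Request:
arm_command(deltas=[{"translation":[0,0,0],"turn":[0,0,0]},{"translation":[0,0,0],"turn":[0,0,0]},{"translation":[0,0,0],"turn":[0,0,0]},{"translation":[0,0,0],"turn":[0,0,0]},{"translation":[0.2,0,0],"turn":[0,0,0]},{"translation":[0.4,0,0],"turn":[0,0,0]},{"translation":[0.7,0,0],"turn":[0,0,0]},{"translation":[1.0,0,0],"turn":[0,0,0]},{"translation":[1.3,0,0],"turn":[0,0,0]},{"translation":[1.6,0,0],"turn":[0,0,0]},{"translation":[1.85,0,0],"turn":[0,0,0]},{"translation":[1.85,0,0],"turn":[0,0,0]}])

```text
time_s: 10.77
ee_pos: [0.4976, -0.0464, 0.0833]
eef_rot: [-0.437, 1.569, 2.966]
force: [-0.7, -0.6, 0.3]
grip_width: 0.0941
```

Close gently.

Request:
arm_command(deltas=[{"translation":[0,0,0],"turn":[0,0,0]},{"translation":[0,0,0],"turn":[0,0,0]},{"translation":[0,0,0],"turn":[0,0,0]},{"translation":[0,0,0],"turn":[0,0,0]},{"translation":[0,0,0],"turn":[0,0,0]},{"translation":[0,0,0],"turn":[0,0,0]},{"translation":[0,0,0],"turn":[0,0,0]},{"translation":[0,0,0],"turn":[0,0,0]},{"translation":[0,0,0],"turn":[0,0,0]},{"translation":[0,0,0],"turn":[0,0,0]},{"translation":[0,0,0],"turn":[0,0,0]},{"translation":[0,0,0],"turn":[0,0,0]}], gripper=40, force=20)

```text
time_s: 11.77
ee_pos: [0.4983, -0.0465, 0.0848]
eef_rot: [2.804, 1.571, -0.077]
force: [-0.2, 0.9, 0.3]
grip_width: 0.0535
```

Run:
```python
from h import *
rows([.498,-.0465,.085],105)
im={n:optics.camera(n) for n in('side',)}
a=cv2.resize(im['side'][135:245,205:325],None,fx=5,fy=5,interpolation=cv2.INTER_CUBIC)
cv2.imwrite('pics/z5.png',a[:,:,::-1])
```

```text
t 11.77 pos [ 0.4983 -0.0465  0.0848] F [-0.18  0.9   0.32] trans [-0.007 -0.002  0.01 ] turn [-0.005 -0.001 -0.   ]
```

View pics/z5.png

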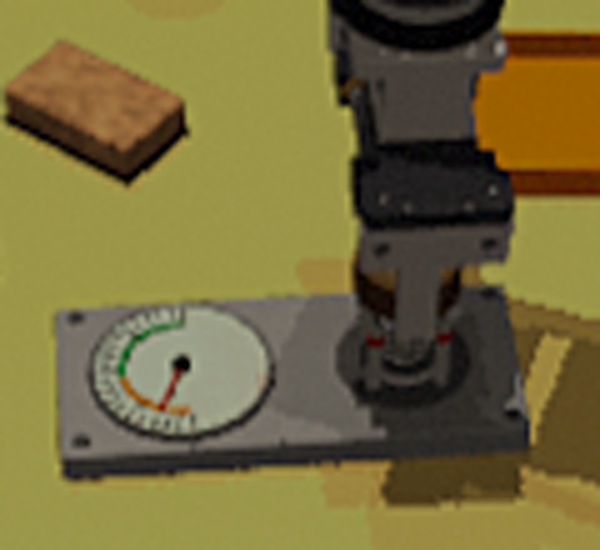

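Request:
arm_command(deltas=[{"translation":[-0.2,0,0],"turn":[0,0,0]},{"translation":[-0.5,0,0],"turn":[0,0,0]},{"translation":[-0.9,0,0],"turn":[0,0,0]},{"translation":[-1.3,0,0],"turn":[0,0,0]},{"translation":[-1.7,0,0],"turn":[0,0,0]},{"translation":[-2.1,0,0],"turn":[0,0,0]},{"translation":[-2.5,0,0],"turn":[0,0,0]},{"translation":[-2.8,0,0],"turn":[0,0,0]},{"translation":[-3.0,0,0],"turn":[0,0,0]},{"translation":[-3.0,0,0],"turn":[0,0,0]},{"translation":[-3.0,0,0],"turn":[0,0,0]}])

```text
time_s: 12.73
ee_pos: [0.4982, -0.0465, 0.1597]
eef_rot: [-0.583, 1.571, 2.82]
force: [0.7, -0.2, -1.7]
grip_width: 0.0536
```

Run:
```python
from h import *
print(ctrl.get_obs()['grip_width'])
rows([.439,-.257,.16],105)
im={n:optics.camera(n) for n in('side','top')}
for t in ('orange_tray','birch_slice'):
  for n in('side','top'):
    for m in models.mark_of(t,n)[:2]:
        print(t,n,m,onz(n,m['at'],0.0))
a=cv2.resize(im['side'][95:245,225:405],None,fx=4,fy=4,interpolation=cv2.INTER_CUBIC)
cv2.imwrite('pics/z6.png',a[:,:,::-1])
```

```text
0.05361124703782644
t 12.73 pos [ 0.4982 -0.0465  0.1597] F [ 0.74 -0.23 -1.75] trans [-0.01   7.523  4.461] turn [-0.005  0.001  0.   ]
orange_tray side {'at': [319.5, 161.5], 'score': 0.76} [[ 0.4326393  -0.25516367  0.        ]]
orange_tray side {'at': [285.6, 192.8], 'score': 0.73} [[ 0.50824113 -0.1137672   0.        ]]
orange_tray top {'at': [380.7, 235.5], 'score': 0.77} [[ 0.44746361 -0.25958598  0.        ]]
birch_slice side {'at': [344.9, 181.0], 'score': 0.87} [[ 0.35569436 -0.18818074  0.        ]]
birch_slice top {'at': [359.2, 271.1], 'score': 0.56} [[ 0.35519043 -0.19364669  0.        ]]
```

View pics/z6.png

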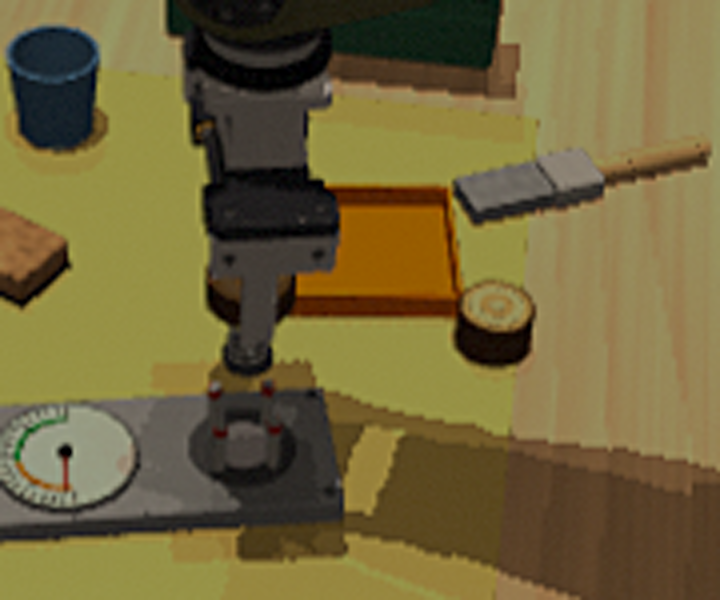

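Request:
arm_command(deltas=[{"translation":[0,0.4,0.24],"turn":[0,0,0]},{"translation":[0,1.1,0.65],"turn":[0,0,0]},{"translation":[0,1.9,1.13],"turn":[0,0,0]},{"translation":[0,2.8,1.66],"turn":[0,0,0]},{"translation":[0,3.7,2.2],"turn":[0,0,0]},{"translation":[0,4.6,2.73],"turn":[0,0,0]},{"translation":[0,5.5,3.26],"turn":[0,0,0]},{"translation":[0,6.3,3.74],"turn":[0,0,0]},{"translation":[0,7.0,4.15],"turn":[0,0,0]},{"translation":[0,7.4,4.39],"turn":[0,0,0]},{"translation":[0,7.52,4.46],"turn":[0,0,0]},{"translation":[0,7.52,4.46],"turn":[0,0,0]}])

```text
time_s: 14.03
ee_pos: [0.4388, -0.2574, 0.1597]
eef_rot: [-1.033, 1.571, 2.369]
force: [-0.4, 0.9, -1.7]
grip_width: 0.0536
```

Run:
```python
from h import *
print(ctrl.get_obs()['grip_width'])
rows([.439,-.257,.066],105)
im={n:optics.camera(n) for n in('side','top')}
a=cv2.resize(im['side'][75:225,225:405],None,fx=4,fy=4,interpolation=cv2.INTER_CUBIC)
cv2.imwrite('pics/z7.png',a[:,:,::-1])
```

```text
0.0536315637414409
t 14.03 pos [ 0.4388 -0.2574  0.1597] F [-0.44  0.88 -1.71] trans [ 3.746 -0.01  -0.013] turn [-0.018  0.002  0.003]
```

View pics/z7.png

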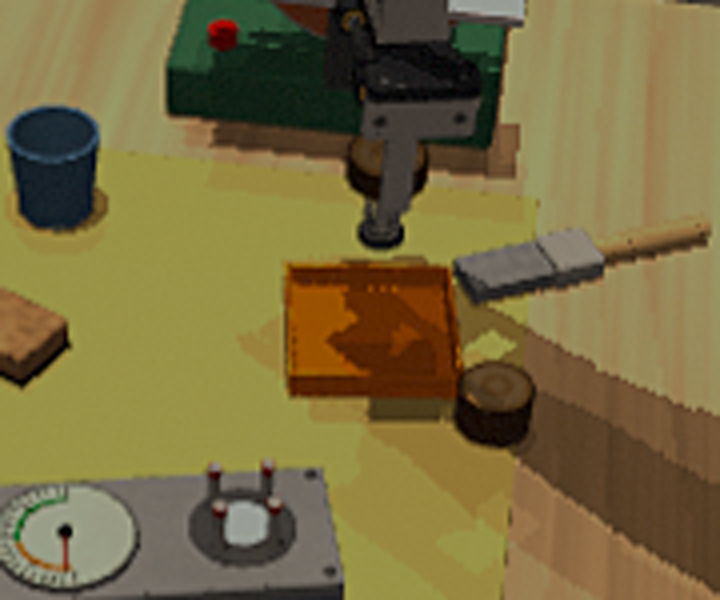

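Request:
arm_command(deltas=[{"translation":[0.3,0,0],"turn":[0,0,0]},{"translation":[0.7,0,0],"turn":[0,0,0]},{"translation":[1.2,0,0],"turn":[0,0,0]},{"translation":[1.7,0,0],"turn":[0,0,0]},{"translation":[2.2,0,0],"turn":[0,0,0]},{"translation":[2.7,0,0],"turn":[0,0,0]},{"translation":[3.1,0,0],"turn":[0,0,0]},{"translation":[3.4,0,0],"turn":[0,0,0]},{"translation":[3.5,0,0],"turn":[0,0,0]},{"translation":[3.5,0,0],"turn":[0,0,0]},{"translation":[3.5,0,0],"turn":[0,0,0]}])

```text
time_s: 15.05
ee_pos: [0.4393, -0.2569, 0.0725]
eef_rot: [2.324, 1.57, -0.556]
force: [1.1, 0.3, -1.1]
grip_width: 0.0534
```

Request:
arm_command(deltas=[{"translation":[0.04,0,0],"turn":[0,0,0]},{"translation":[0.08,0,0],"turn":[0,0,0]},{"translation":[0.12,0,0],"turn":[0,0,0]},{"translation":[0.16,0,0],"turn":[0,0,0]},{"translation":[0.2,0,0],"turn":[0,0,0]},{"translation":[0.2,0,0],"turn":[0,0,0]},{"translation":[0.2,0,0],"turn":[0,0,0]}])

```text
time_s: 15.63
ee_pos: [0.4391, -0.2569, 0.0672]
eef_rot: [-0.824, 1.571, 2.579]
force: [-0.7, 0.5, -1.9]
grip_width: 0.0537
```

Request:
arm_command(deltas=[{"translation":[0.04,0,0],"turn":[0,0,0]},{"translation":[0.04,0,0],"turn":[0,0,0]},{"translation":[0.04,0,0],"turn":[0,0,0]}])

```text
time_s: 15.88
ee_pos: [0.4391, -0.2569, 0.0663]
eef_rot: [-1.024, 1.571, 2.379]
force: [-0.0, 0.3, -1.2]
grip_width: 0.0536
```

Request:
arm_command(deltas=[{"translation":[0.04,0,0],"turn":[0,0,0]},{"translation":[0.04,0,0],"turn":[0,0,0]},{"translation":[0.04,0,0],"turn":[0,0,0]}])

```text
time_s: 16.13
ee_pos: [0.4391, -0.2569, 0.0653]
eef_rot: [2.496, 1.571, -0.384]
force: [0.3, -0.2, -0.3]
grip_width: 0.0535
```

Request:
arm_command(deltas=[{"translation":[0.02,0,0],"turn":[0,0,0]},{"translation":[0.02,0,0],"turn":[0,0,0]},{"translation":[0.02,0,0],"turn":[0,0,0]}])

```text
time_s: 16.38
ee_pos: [0.4391, -0.257, 0.0649]
eef_rot: [2.273, 1.571, -0.608]
force: [0.0, 0.7, 1.3]
grip_width: 0.0536
```

Run:
```python
from h import *
rows([.439,-.257,.066],105)
im={n:optics.camera(n) for n in('side','top')}
a=cv2.resize(im['side'][75:225,225:405],None,fx=4,fy=4,interpolation=cv2.INTER_CUBIC)
cv2.imwrite('pics/z8.png',a[:,:,::-1])
```

```text
t 16.38 pos [ 0.4391 -0.257   0.0649] F [0.04 0.66 1.35] trans [-0.044  0.     0.005] turn [-0.005 -0.001 -0.002]
```

View pics/z8.png

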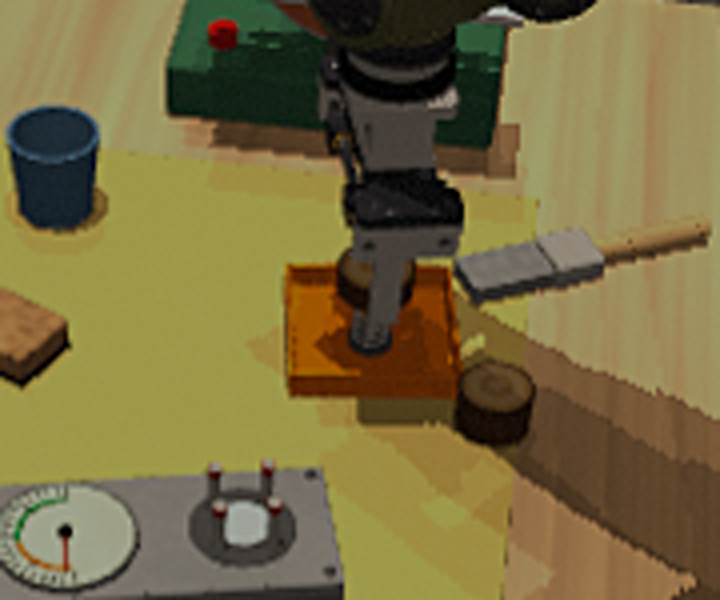

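Foot stands mid-tray, at (370,340) of the zoom, touching the floor. Release.

Request:
arm_command(deltas=[{"translation":[0,0,0],"turn":[0,0,0]},{"translation":[0,0,0],"turn":[0,0,0]},{"translation":[0,0,0],"turn":[0,0,0]},{"translation":[0,0,0],"turn":[0,0,0]},{"translation":[0,0,0],"turn":[0,0,0]},{"translation":[0,0,0],"turn":[0,0,0]},{"translation":[0,0,0],"turn":[0,0,0]},{"translation":[0,0,0],"turn":[0,0,0]},{"translation":[0,0,0],"turn":[0,0,0]},{"translation":[0,0,0],"turn":[0,0,0]}], gripper=92)

```text
time_s: 17.32
ee_pos: [0.4391, -0.2569, 0.0648]
eef_rot: [2.562, 1.571, -0.318]
force: [-0.1, -0.0, -0.0]
grip_width: 0.0924
```

Request:
arm_command(deltas=[{"translation":[-0.2,0,0],"turn":[0,0,0]},{"translation":[-0.6,0,0],"turn":[0,0,0]},{"translation":[-1.2,0,0],"turn":[0,0,0]},{"translation":[-2.0,0,0],"turn":[0,0,0]},{"translation":[-3.0,0,0],"turn":[0,0,0]},{"translation":[-4.0,0,0],"turn":[0,0,0]},{"translation":[-4.6,0,0],"turn":[0,0,0]},{"translation":[-5.0,0,0],"turn":[0,0,0]},{"translation":[-5.0,0,0],"turn":[0,0,0]},{"translation":[-5.0,0,0],"turn":[0,0,0]}])

```text
time_s: 18.15
ee_pos: [0.439, -0.2568, 0.1897]
eef_rot: [2.235, 1.571, -0.645]
force: [0.7, 0.8, -1.4]
grip_width: 0.0919
```

Run:
```python
from h import *
rows([.439,-.257,.066],105)
im={n:optics.camera(n) for n in('side','top')}
for m in models.mark_of('spring','side'): print(m, onz('side',m['at'],.005))
cv2.imwrite('pics/s9.png',im['side'][:,:,::-1])
a=cv2.resize(im['side'][75:225,225:405],None,fx=4,fy=4,interpolation=cv2.INTER_CUBIC)
cv2.imwrite('pics/z9.png',a[:,:,::-1])
```

```text
t 18.15 pos [ 0.439  -0.2568  0.1897] F [ 0.68  0.76 -1.37] trans [4.95e+00 5.00e-03 2.00e-03] turn [-0.005 -0.001 -0.002]
{'at': [188.0, 181.1], 'score': 0.9} [[ 0.77340699 -0.10547852  0.005     ]]
{'at': [320.3, 156.7], 'score': 0.72} [[ 0.43235733 -0.27033393  0.005     ]]
{'at': [283.3, 214.1], 'score': 0.58} [[ 0.50188219 -0.0315923   0.005     ]]
{'at': [317.2, 159.7], 'score': 0.56} [[ 0.43963206 -0.25590347  0.005     ]]
```

View pics/z9.png

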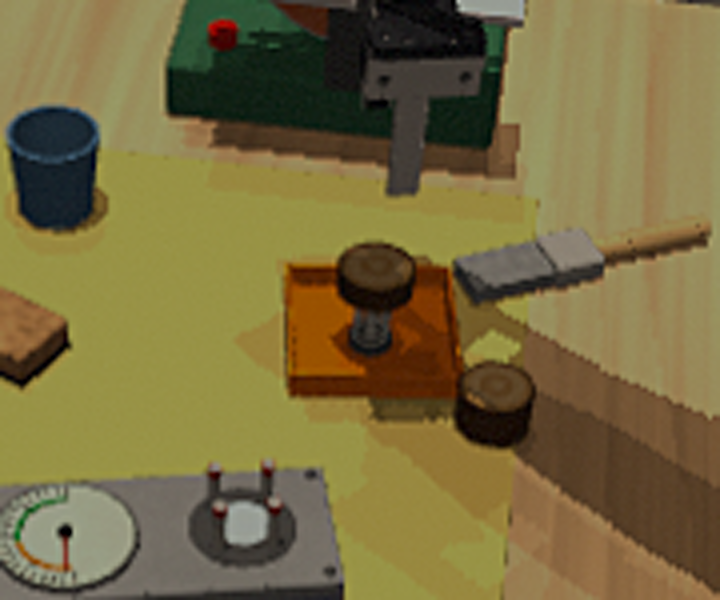

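View pics/s9.png

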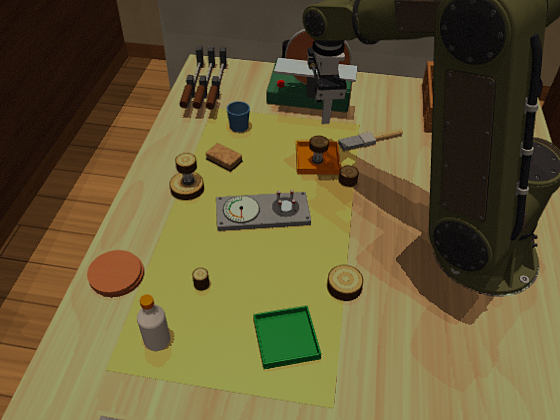

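```bash
python3 -c "
from station import ctrl
print(ctrl.hand_in())"
```

```text
the job is handed in; nothing more can be done
None
```

The spring on the tester is the tired one, so it now stands upright in the middle of the orange tray. I handed the job in at about 18 s.

- **Press:** I lowered the closed fingertips straight onto the cap, which rested on the posts from about 6.6 to 8.1 s. During that time the readings taken showed 18 to 20 N downward, about 21 N in total including roughly 6 N sideways. None came near 25 N.
- **Reading:** The needle stood at about 1.25 rad (about 7.4 N), in the orange just short of the green sector. The wrist force before the posts, 5 to 6 N plus about 1.3 N for the foot's weight, fits that.
- **Last checks:** The side picture shows the foot upright and free of the gripper. The other spring foot and everything else look unmoved, and the needle is back at zero.
- **Disagreements:** Early on, the two cameras disagreed by up to 6 mm on the tester's edges, and placed the cap's top at 88 mm. I found the top by touch instead, at about 92 mm.

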